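# Unlock the spring drawer with the cabinet key

### The arm

A 6-joint arm with a two-finger parallel gripper is mounted at the origin on the work surface. World frame = base frame: x ahead of the robot, y to its left, z up, the work surface at z = 0. Lengths are in mm, angles in rad, forces in N, time in s.
With the tool pointing down it reaches from about 300 to 775 mm from the base axis. Payload 14.6 kg.
Tool frame: the origin (TCP) lies between the finger pads; the fingertips stand 19 mm ahead of it and the grasp point (between the pads) is the TCP; z points along the fingers, y is the line along which they close (so a half turn about z gives the same grasp; the last joint's range is limited). The gripper opens to 94 mm and grips with 3 to 60 N. Pads are 16 mm wide; open, the fingers measure 119 mm over their backs; the gripper's body (75 mm by 177 mm) begins 78 mm behind the grasp point.
Start: joints at [-1.378, 0.3, 1.521, -0, 1.321, -0.067], TCP at [141.281, -531.535, 224.446] pointing down, gripper open.
Joint ranges: [-3.03, 3.03], [-0.79, 2.21], [0.23, 2.52], [-1.04, 4.18], [0, 3.07], [-2.55, 2.55]. Speed limits (rad/s): [2.22, 2.22, 2.57, 3.14, 3.14, 3.14].

### API

Orientations are given as [roll, pitch, yaw] about the fixed x, y, z axes, in that order (R = Rz(yaw) Ry(pitch) Rx(roll)).
In Python, from cell import monitor, imaging, job, find_in, trace gives the robot as it stands. The module is installed in compiled form; this text tells all that it offers.
- The arm moves only by the tool arm_command, never from a script. Its argument "steps" is a list of rows, each a list of 5 numbers: the opening, from 0 (shut) to 1 (fully open), then the shift along the tool's x, y, z in mm, then the turn about the tool's z in degrees. In form: [[gripper, dx, dy, dz, turn], ...]. A call has 1 to 20 rows; each row is the pose to reach, as a shift and turn from the pose commanded when the call began, along the tool's axes at that moment; what a row does not reach only later rows make up. A row lasts 1/8 s, in which the tool goes at most 62.5 mm and 10.7 degrees, less where a joint would pass 70% of its speed; a pose out of reach is approached as far as the arm can. A call with a gripper value outside its range is refused whole. The fingers move at their own pace and stop on an object; "force" is the grip in N (left out, the last holds). Time passes only in rows, so rows that repeat a pose let the fingers close. It gives the time, the measured TCP pose, the force, the opening and the grip force at its end, in the units of the state.
- monitor.read_state(): the state, without advancing time (a new reading comes with each control period).
- imaging.camera(name): name is "side" or "top"; returns a dict with "img" (400x640x3 uint8, red, green, blue), "mtx" (3x3 intrinsics, pixels), "D" ([k1, k2, p1, p2, k3] as OpenCV has them; the pictures are not rectified), "view" (4x4, takes a point from world to camera coordinates). Camera axes: x right, y down, z forward; pixel columns grow to the right and rows downward; lengths in mm; the calibration is good to about 2 mm. A picture is of the moment at which its call begins. There is no depth.
- job.sign_off(): hands the job in; it is judged then, once.
Trained networks look in a picture, given as the dict that the camera call returned (one of the last four; its "shot" number tells which), for a name from the list of things; names that differ only in an ending like _2 or _b are one class to them, and where a whole thing is asked for, a point or a joint stands for the part that bears it (a point fixed in the world has none). Each returns a list of dicts, best first, with "p" (0 to 1); they miss things now and then, are a little off and sometimes report something else, mostly with a low value. They report only what shows in the picture. A call takes as long as a camera call.
- find_in(picture, target): "rect" ([centre column, centre row, width, height] in pixels, round what is visible of it).
- trace(picture, target): "region" (400x640 bool, what is visible of it) and "rect" ([centre column, centre row, width, height] in pixels, round what is visible of it).
The state is a dict: "clock": time; "joints": joint angles; "qd": joint speeds; "effort": joint torques, N m; "eef_pos": TCP position; "eef_rot": TCP orientation; "wrist_force": force on the tool from outside, world axes, zero at the start; "moment": the same for the moment, N m; "finger_gap": finger opening in mm; "finger_force": force on a finger pad.
Only numpy, scipy, OpenCV 4.12 (cv2) and the standard library are available. Lean on these libraries where they do the work, as an engineer would, in place of code of your own. Each camera call takes 0.05 s, during which the arm holds its last target. There are 200 camera calls.

### The job

Take the double-bit key out of its wooden block, push it gently down into the keyhole on top of the grey parts drawer, feel for the hidden slot of the lock barrel until the key drops fully home, then turn it clockwise (seen from above) until the bolt lets go and the drawer springs out. Do not force the lock, let go of the key and leave it fully home and turned in the lock, and do not disturb the mouse, the carton or the display board.

Things in the scene. Friction and masses are not known exactly. Their poses are not given: they have to be found in the camera images.
- key: Double-bit key, 42-84 g, upright in the block. Origin: centre of its lower end (tip); z up, x along bits and bow's wide side; half-turn symmetric. From the tip up: bits 28 (x) by 6 (y) mm, 0-8 mm; stem, diameter 6; stop collar, diameter 18, 24-28 mm; black flat bow 36 (x) by 10 (y) mm, 34-72 mm. Grasp the bow across its 10 mm, from above.
- key_block: Fixed wooden block, 70 (x) by 60 (y) by 32 mm high, origin at the centre of its underside. A slot 32.5 (x) by 10.5 (y) mm in its top holds the key, whose collar rests on the block's top and whose tip is 8 mm above the table. Lift the key 30 mm or more to clear it.
- unit: Fixed grey steel parts-drawer unit, 200 (x) by 200 (y) by 100 mm high, origin at the centre of its underside; the drawer front faces its -x side. A steel lock plate 60 by 60 mm and 5 mm thick stands on its top, 45 mm in front (-x) of the centre.
- keyhole (a point): Centre of the keyhole, on the upper face of the lock plate (105 mm above the table); axes as the unit's. The keyhole is a slot 31 (x) by 9 (y) mm through the 5 mm plate; below is a hollow where the bits can turn freely, with the barrel under it. Key fully home: its collar rests on the plate, tip 24 mm below this point. Once turned, the bits are held under the plate.
- barrel_face (a point): On the lock's axis, 15 mm below the keyhole point: face of the unseen turning barrel, with a slot 31 by 8.2 mm, 10 mm deep. Its slot starts turned clockwise from the keyhole by an unknown 11 to 57 degrees (this frame does not turn), so a key put straight in stops here, collar 9 mm above the plate; lined up within about 4 degrees, it goes 9 mm deeper.
- bolt (a point): On the lock's axis, 35 mm below the keyhole point: the hidden bolt, a cam under the barrel. The barrel stays where it is left (friction 0.12 N m). With the key turned clockwise (seen from above) to some 73 to 83 degrees from the keyhole it lets the drawer go; a hard stop is at 92 degrees. This frame does not turn.
- drawer (a joint): Opening of the sprung drawer in m along the unit's -x: 0 shut and locked, 0.045 fully sprung out. The spring (about 5 N) pushes it out by itself when the bolt lets go.
- drawer_front (a point): Centre of the outer face of the drawer front, 50 mm above the table; moves with the drawer. A black lip 90 mm wide stands out 16 mm from it.
- mouse: Loose black computer mouse, 105 by 58 by 30 mm, origin at the centre of its underside. Leave alone.
- carton: Loose cardboard carton with a red band, 110 by 80 by 45 mm, origin at the centre of its underside. Leave alone.
- display_board: Loose small display on a green board, 80 by 36 by 16 mm, origin at the centre of its underside. Leave alone.

How it is judged (in metres and radians):
On the way, in this order (a step that is already met when the one before it is completed fails the run):
1. the key is fully home in the lock (tip at least 21 mm below the plate's upper face, within 4 mm of the keyhole's axis) while the drawer is still shut (z of key in the frame of keyhole below -0.021 m and horizontal distance between key and keyhole below 0.004 m and value of joint drawer below 0.006 m), for 0.1 s.
2. the bolt has let go and the drawer has sprung out by more than 30 mm (value of joint drawer above 0.03 m), for 0.2 s.
At the end, for the whole second after the job is handed in: The drawer stands out by more than 30 mm; the key is left in the lock, released and still, upright within 0.2 rad, its tip at least 19 mm below the plate's upper face and within 4 mm of the keyhole's axis, turned more than 0.8 rad from the keyhole (value of joint drawer above 0.03 m and z of key in the frame of keyhole below -0.019 m and horizontal distance between key and keyhole below 0.004 m and angle between the x axis of key and the x axis of keyhole, either way round above 0.8 rad and angle between key's own z axis and vertical below 0.2 rad and linear speed of key below 0.02 m/s); the robot touches nothing.
It fails at once if the lock is forced: more than 28 N between the key and the drawer unit (contact force between key and unit above 28 N).
It fails at once if the robot pulls or pushes the drawer unit with more than 15 N (contact force between the arm and unit above 15 N).
It fails at once if the robot's fingers press on the drawer unit with more than 15 N (contact force between the fingers and unit above 15 N).
It fails at once if a bystander is moved by more than 20 mm (distance of any of mouse, carton, display_board from where it was at the start of the episode above 0.02 m).
It also fails if it takes over 64 s, if anything falls off the work surface, if the arm or the gripper's body presses on something with over 40 N, if the wrist force passes 120 N, or if a joint passes its speed limit or range.

## Working session

There is one attempt and no reset: what is moved stays moved. The work goes in short steps, Python scripts to look and compute and a tool call to move; the robot and the scene stay as the last step left them, time stands still between calls to the robot, and variables do not carry over. Pictures are saved under pics/ and viewed, at most 10 in all, crops included, and the job is handed in when it is done.

Besides the shell and the picture viewer there is one more tool, called after "Call:" as name([rows], argument=value, ...), one row to a line, values as JSON. arm_command: Moves the arm, as the interface text tells. Its arguments: {"type":"object","properties":{"steps":{"type":"array","items":{"type":"array","items":{"type":"number"}}},"force":{"type":"number"}},"required":["steps"]}

```bash
mkdir -p pics; cat > h.py <<'E'
import numpy as np, cv2
from cell import monitor, imaging, job, find_in, trace
def ray(c,uv):
    p=cv2.undistortPoints(np.array([[uv]],float),c["mtx"],c["D"])[0,0]
    R=c["view"][:3,:3];t=c["view"][:3,3]
    return -R.T@t, R.T@np.array([p[0],p[1],1.])
def at_z(c,uv,z):
    o,d=ray(c,uv); return o+d*(z-o[2])/d[2]
def proj(c,P):
    R=c["view"][:3,:3];t=c["view"][:3,3]
    return cv2.projectPoints(np.atleast_2d(np.array(P,float)),cv2.Rodrigues(R)[0],t,c["mtx"],c["D"])[0][:,0]
E
python3 - <<'E'
from h import *
print(monitor.read_state())
ims=[]
for n in("top","side"):
    c=imaging.camera(n); print(n,c["mtx"].round(1).tolist(),c["D"],c["view"].round(3).tolist(),c["shot"])
    cv2.imwrite(f"pics/{n}0.png",c["img"][:,:,::-1])
    for k in("key","key_block","unit","drawer_front","mouse","carton","display_board"):
        r=trace(c,k)
        for q in r[:2]:
            m=cv2.minAreaRect(np.argwhere(q["region"])[:,::-1].astype(np.float32))
            print(n,k,round(q["p"],2),np.round(q["rect"],1).tolist(),np.round(m[0],1),np.round(m[1],1),round(m[2],1))
E
```

```text
{'clock': 0.0, 'joints': array([-1.37762227e+00,  3.00483336e-01,  1.52158394e+00,  1.52732983e-05,
        1.32071500e+00, -6.66210522e-02]), 'qd': array([-0.00087654, -0.00047044, -0.00056331,  0.00132928,  0.00123552,
       -0.00033459]), 'effort': array([ 1.79240364e-03, -5.31804729e+01, -3.52733696e+01,  7.08770379e-02,
        2.44704355e-02, -8.73143358e-05]), 'eef_pos': array([ 141.2276836 , -531.30442895,  223.87840422]), 'eef_rot': array([-3.14040666e+00, -9.39561229e-05,  2.59791266e-01]), 'wrist_force': array([ 0.41954112, -0.42831405,  0.29002341]), 'moment': array([-0.02828937,  0.07009255,  0.03388915]), 'finger_force': 0.0, 'finger_gap': 94.47867527724901}
top [[415.0, 0.0, 321.1], [0.0, 415.0, 199.0], [0.0, 0.0, 1.0]] [0.01437095 0.         0.         0.         0.        ] [[0.014, -1.0, 0.007, 53.537], [-0.987, -0.015, -0.16, 528.434], [0.16, -0.004, -0.987, 1291.928], [0.0, 0.0, 0.0, 1.0]] 1
top key 0.42 [455.3, 231.8, 12.0, 11.5] [453.5 232. ] [ 6.4 12. ] 45.0
top key_block 0.93 [448.1, 233.4, 26.1, 30.5] [449.4 233.2] [21.5 24.1] 26.6
top key_block 0.64 [432.8,
[... 282 characters left out ...]
on 0.9 [432.2, 145.8, 29.0, 38.2] [431.9 145.1] [29.5 37.2] 2.7
side [[420.4, 0.0, 317.5], [0.0, 420.4, 196.4], [0.0, 0.0, 1.0]] [-0.10743848  0.          0.          0.          0.        ] [[0.995, -0.099, -0.008, -518.252], [-0.057, -0.505, -0.861, 135.834], [0.082, 0.857, -0.508, 1191.219], [0.0, 0.0, 0.0, 1.0]] 2
side key_block 0.68 [290.0, 324.3, 41.4, 33.8] [290.7 323.5] [38.1 31.4] 19.4
side unit 0.79 [335.8, 199.2, 85.7, 69.8] [336.6 197.6] [62.4 82.9] 81.6
side drawer_front 0.76 [303.4, 200.8, 19.8, 57.5] [303.9 201.5] [58.1 12.8] 67.8
side mouse 0.85 [262.4, 168.5, 30.5, 13.4] [263.9 166.7] [13.1 28.5] 83.7
side carton 0.78 [417.1, 295.4, 57.1, 39.5] [415.  294.2] [38.  53.7] 87.3
```

```bash
python3 - <<'E'
import cv2,numpy as np
t=cv2.imread("pics/top0.png");s=cv2.imread("pics/side0.png")
r=lambda im,x,y,w,h:cv2.resize(im[y:y+h,x:x+w],(400,400),interpolation=cv2.INTER_CUBIC)
a=np.hstack([r(t,255,130,100,100),r(t,420,205,60,60)])
b=np.hstack([r(s,290,145,100,100),r(s,260,290,60,60)])
cv2.imwrite("pics/crop0.png",cv2.resize(np.vstack([a,b]),(600,600)))
cv2.imwrite("pics/over0.png",np.vstack([t[100:400],s[100:400]]))
E
```

```text
(no output)
```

View pics/crop0.png

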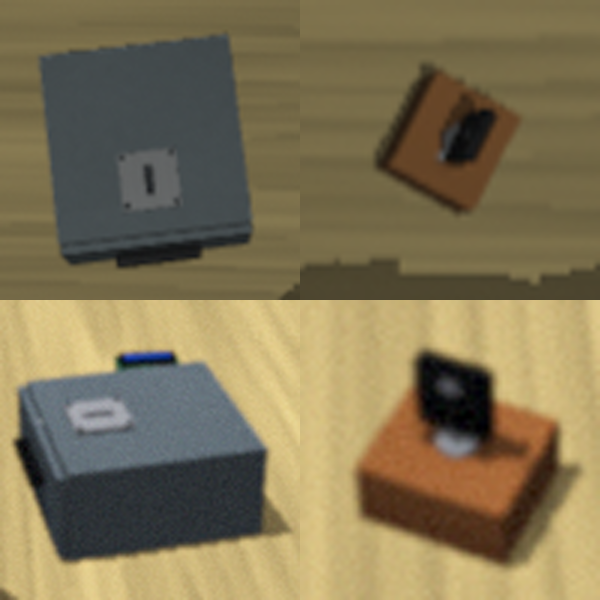

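View pics/over0.png

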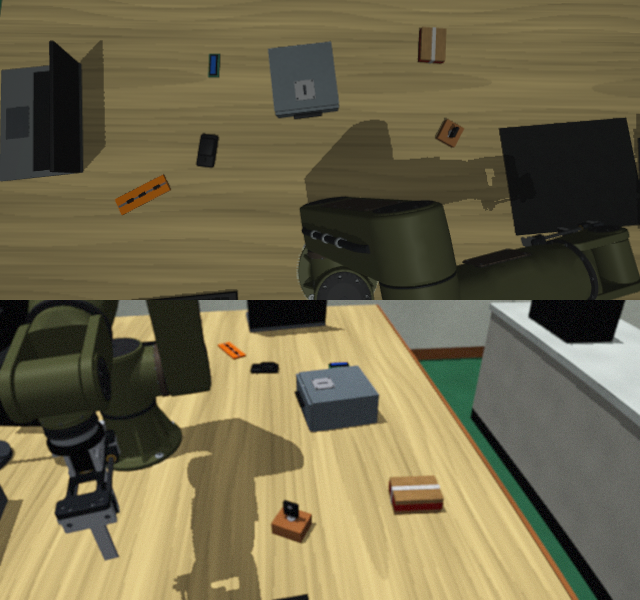

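```bash
cat >> h.py <<'E'
from scipy.optimize import minimize
def box(p,L,W,H,z0=0):
    x,y,a=p; c,s=np.cos(a),np.sin(a)
    return np.array([[x+c*u-s*v,y+s*u+c*v,z] for u in(-L/2,L/2) for v in(-W/2,W/2) for z in(z0,z0+H)])
S=8
def sil(c,P,roi):
    x,y,w,h=roi; m=np.zeros((h*S,w*S),np.uint8)
    q=(proj(c,P)-[x-.5,y-.5])*S-.5
    cv2.fillConvexPoly(m,cv2.convexHull(np.round(q).astype(np.int32)),255)
    return cv2.resize(m,(w,h),interpolation=cv2.INTER_AREA)/255.
def fit(views,p0,dims):
    def cost(p):
        e=0
        for c,reg in views:
            ys,xs=np.where(reg); roi=(xs.min()-12,ys.min()-12,np.ptp(xs)+25,np.ptp(ys)+25)
            x,y,w,h=roi; e+=np.abs(sil(c,box(p,*dims),roi)-reg[y:y+h,x:x+w]).sum()
        return e
    p=np.array(p0,float)
    r=minimize(cost,p,method="Nelder-Mead",options=dict(initial_simplex=[p,p+[15,0,0],p+[0,15,0],p+[0,0,.15]],xatol=.05,fatol=.05))
    return r.x,r.fun
E
cat > m1.py <<'E'
from h import *
C={n:imaging.camera(n) for n in("top","side")}
def reg(n,k): return trace(C[n],k)[0]["region"]
U=[(C[n],reg(n,"unit")) for n in C]
for v in (U[:1],U[1:],U):
    p0=np.r_[at_z(C["top"],(303,177),100)[:2],-.1]
    print("unit",fit(v,p0,(200,200,100)))
# block by colour
B=[]
for n,(cx,cy) in dict(top=(449,233),side=(290,323)).items():
    im=cv2.cvtColor(C[n]["img"],cv2.COLOR_RGB2HSV).astype(int)
    r=reg(n,"key_block"); print(n,r.sum(), im[cy-3:cy+4:3,cx-8:cx+9:4].tolist() )
    B.append((C[n],r))
for v in (B[:1],B[1:],B):
    p0=np.r_[at_z(C["top"],(449,233),32)[:2],1.0]
    print("block",fit(v,p0,(70,60,32)))
# lock plate: bright blob
for n,(x,y,w,h) in dict(top=(285,175,40,32),side=(305,172,42,26)).items():
    g=cv2.cvtColor(C[n]["img"],cv2.COLOR_RGB2GRAY)[y:y+h,x:x+w].astype(np.float32)
    print(n); print(g[::1].astype(int))
E
python3 m1.py
```

```text
unit (array([5.85927316e+02, 1.18176600e+02, 1.34132776e-01]), np.float64(320.4470588235294))
unit (array([5.87031282e+02, 1.14341406e+02, 1.67241322e-01]), np.float64(192.23529411764707))
unit (array([5.86305617e+02, 1.17573705e+02, 1.38404691e-01]), np.float64(560.1647058823529))
top 377 [[[15, 155, 61], [14, 157, 101], [13, 106, 60], [0, 14, 18], [8, 62, 33]], [[15, 157, 101], [14, 158, 102], [105, 9, 60], [60, 17, 15], [14, 154, 91]], [[14, 157, 101], [14, 157, 101], [15, 24, 21], [90, 26, 20], [14, 155, 102]]]
side 857 [[[12, 174, 163], [13, 165, 161], [167, 13, 137], [4, 61, 96], [13, 174, 85]], [[13, 172, 168], [13, 165, 170], [12, 176, 168], [13, 167, 168], [14, 163, 169]], [[13, 171, 157], [13, 174, 171], [13, 170, 169], [14, 172, 169], [13, 169, 167]]]
block (array([ 425.98993312, -353.61274422,    0.92204654]), np.float64(191.25098039215686))
block (array([ 429.75774898, -357.58416958,    0.89323158]), np.float64(348.7725490196078))
block (array([ 429.05045411, -356.29123998,    0.88144808]), np.float64(555.8078431372548))
top
[[74 73 74 ... 74 73 74]
 [74 73 74 ... 73 74 74]
 [74 73 74 ... 74 74 74]
 ...
 [77 75 76 ... 76 75 75]
 [77 76 75 ... 65 64 62]
 [76 76 75 ... 62 60 60]]
side
[[121 123 112 ... 117 116 116]
 [112 112 109 ... 112 112 115]
 [112 112 111 ... 115 115 117]
 ...
 [ 99 103 102 ... 116 112 114]
 [ 93 105 105 ... 109 112 106]
 [ 79 104 110 ... 109 111 114]]
```

```bash
cat > m2.py <<'E'
from h import *
C={n:imaging.camera(n) for n in("top","side")}
def hull(m,x,y):
    n,l,st,_=cv2.connectedComponentsWithStats(m.astype(np.uint8)); k=1+st[1:,4].argmax()
    pts=np.argwhere(l==k)[:,::-1]+[x,y]; o=np.zeros((400,640),np.uint8)
    cv2.fillConvexPoly(o,cv2.convexHull(pts.astype(np.int32)),1); return o.astype(float)
B=[];P=[]
for n,(x,y,w,h) in dict(top=(425,210,50,46),side=(262,295,58,60)).items():
    im=cv2.cvtColor(C[n]["img"],cv2.COLOR_RGB2HSV).astype(int)[y:y+h,x:x+w]
    m=(im[...,0]<18)&(im[...,1]>130); B.append((C[n],hull(m,x,y))); print(n,m.sum(),B[-1][1].sum())
for v in (B[:1],B[1:],B):
  for a in (.9,.9-np.pi/2):
    print("block",*fit(v,[429,-356,a],(70,60,32)))
for n,(x,y,w,h) in dict(top=(290,174,28,30),side=(308,174,34,22)).items():
    g=cv2.cvtColor(C[n]["img"],cv2.COLOR_RGB2GRAY)[y:y+h,x:x+w].astype(float)
    t=(np.median(g)+np.percentile(g,92))/2; P.append((C[n],hull(g>t,x,y))); print(n,t,P[-1][1].sum())
    # keyhole: dark pixels inside the plate
    k=P[-1][1][y:y+h,x:x+w]; k=cv2.erode(k,np.ones((3,3))); pl=np.percentile(g[k>0],60)
    wt=np.clip(pl-8-g,0,None)*cv2.erode(k,np.ones((3,5) if n=="top" else (3,3)))
    yy,xx=np.mgrid[y:y+h,x:x+w]; uv=[(wt*xx).sum()/wt.sum(),(wt*yy).sum()/wt.sum()]
    print("keyhole",n,np.round(uv,2),at_z(C[n],uv,104)[:2].round(1))
for v in (P[:1],P[1:],P): print("plate",*fit(v,[542,110,.14],(60,60,5,100)))
E
python3 m2.py
```

```text
top 381 498.0
side 857 1056.0
block [ 428.0768081  -356.01651089    0.92136036] 98.05098039215686
block [ 427.29245853 -355.65292935   -0.50375521] 23.70980392156863
block [ 429.18595199 -356.58237858    0.92314434] 193.77647058823527
block [ 428.16678896 -357.21997898   -0.47805806] 48.741176470588236
block [ 428.59558715 -356.35706763    0.90975921] 294.7450980392157
block [ 427.84679314 -356.64909802   -0.49045481] 80.08235294117648
top 88.5 368.0
keyhole top [304.31 189.38] [546.8 113.9]
side 139.0 171.0
keyhole side [322.37 182.58] [547.7 112.9]
plate [5.46722501e+02 1.13914087e+02 1.15855760e-01] 37.396078431372544
plate [5.47626580e+02 1.17661973e+02 1.29499361e-01] 50.16862745098039
plate [5.47105786e+02 1.14057383e+02 1.00459403e-01] 90.32156862745099
```

Call:
arm_command([
  [0.6,322,-95,74,-137],
  [0.6,322,-95,74,-137],
  [0.6,322,-95,74,-137],
  [0.6,322,-95,74,-137],
  [0.6,322,-95,74,-137],
  [0.6,322,-95,74,-137],
  [0.6,322,-95,74,-137],
  [0.6,322,-95,74,-137],
  [0.6,322,-95,74,-137],
  [0.6,322,-95,74,-137],
  [0.6,322,-95,74,-137],
  [0.6,322,-95,74,-137],
  [0.6,322,-95,74,-137],
  [0.6,322,-95,74,-137],
  [0.6,322,-95,74,-137],
  [0.6,322,-95,74,-137],
], force=15)

```text
clock: 3.2
eef_pos: [428.1, -357.0, 150.4]
eef_rot: [-3.142, -0.0, 2.649]
wrist_force: [0.4, -0.4, -0.0]
finger_gap: 56.4
finger_force: 0.0
```

```bash
cat >> h.py <<'E'
def crops(name,specs,sz=400):
    o=[]
    for n,x,y,w,h,pts in specs:
        c=imaging.camera(n); im=c["img"][y:y+h,x:x+w,::-1]; k=sz/w
        im=cv2.resize(np.ascontiguousarray(im),(sz,int(h*k)),interpolation=cv2.INTER_CUBIC)
        for p in pts:
            q=(proj(c,p)[0]-[x-.5,y-.5])*k-.5; cv2.circle(im,tuple(np.round(q).astype(int).tolist()),2,(0,0,255),-1)
        o.append(im)
    cv2.imwrite("pics/"+name,np.hstack(o))
def key_pts(x,y,z,a,half=18):
    u=np.array([np.cos(a),np.sin(a)])*half; v=np.array([-np.sin(a),np.cos(a)])*5
    return [[x+s*u[0]+t*v[0],y+s*u[1]+t*v[1],z+h] for s in(-1,1) for t in(-1,1) for h in(34,72)]
E
python3 - <<'E'
from h import *
pts=key_pts(427.8,-356.5,8,-.49)
crops("b.png",[("top",420,200,70,70,pts),("side",255,270,70,80,pts)])
E
```

```text
Traceback (most recent call last):
  File "h.py", line 40, in crops
    cv2.imwrite("pics/"+name,np.hstack(o))
                             ~~~~~~~~~^^^
ValueError: all the input array dimensions except for the concatenation axis must match exactly, but along dimension 0, the array at index 0 has size 400 and the array at index 1 has size 457
```

```bash
python3 - <<'E'
from h import *
pts=key_pts(427.8,-356.5,8,-.49)
crops("b.png",[("top",420,200,70,70,pts),("side",255,275,70,70,pts)])
E
```

```text
(no output)
```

View pics/b.png

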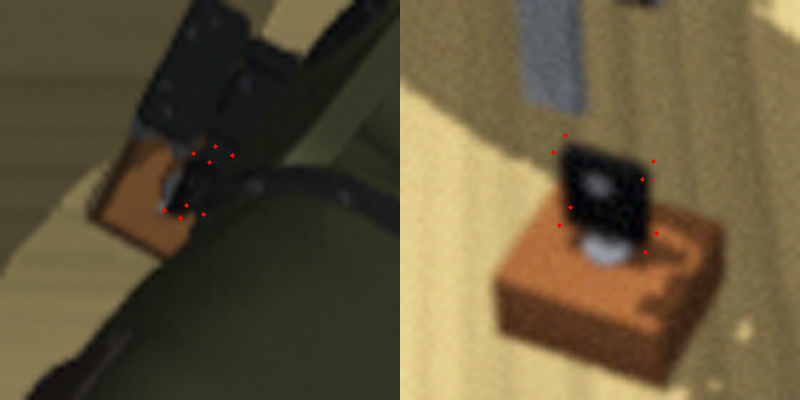

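Call:
arm_command([
  [0.6,0,0,30,0],
  [0.6,0,0,55,0],
  [0.6,0,0,75,0],
  [0.6,0,0,85,0],
  [0.6,0,0,85,0],
  [0,0,0,85,0],
  [0,0,0,85,0],
  [0,0,0,85,0],
  [0,0,0,85,0],
  [0,0,0,85,0],
  [0,0,0,85,0],
  [0,0,0,85,0],
], force=10)

```text
clock: 4.9
eef_pos: [428.1, -357.0, 65.5]
eef_rot: [-3.142, 0.0, 2.651]
wrist_force: [-1.0, -0.1, 1.0]
finger_gap: 9.7
finger_force: 10.0
```

Call:
arm_command([
  [0,0,0,0,0],
  [0,0,0,-4,0],
  [0,0,0,-15,0],
  [0,0,0,-40,0],
  [0,0,0,-90,0],
  [0,0,0,-125,0],
  [0,0,0,-125,0],
], force=40)

```text
clock: 5.78
eef_pos: [428.8, -357.7, 193.8]
eef_rot: [-3.14, 0.005, 2.651]
wrist_force: [-0.0, -0.0, -1.2]
finger_gap: 10.1
finger_force: 40.0
```

Call:
arm_command([
  [0,30,120,0,-9],
  [0,60,240,0,-18],
  [0,90,360,0,-27],
  [0,117,471,0,-35.4],
  [0,117,471,2,-35.4],
  [0,117,471,2,-35.4],
  [0,117,471,2,-35.4],
  [0,117,471,2,-35.4],
  [0,117,471,2,-35.4],
  [0,117,471,2,-35.4],
  [0,117,471,2,-35.4],
  [0,117,471,2,-35.4],
])

```text
clock: 7.28
eef_pos: [546.8, 112.6, 188.5]
eef_rot: [-3.142, 0.0, -3.016]
wrist_force: [0.0, 0.1, 0.5]
finger_gap: 9.8
finger_force: 40.0
```

```bash
python3 - <<'E'
from h import *
s=monitor.read_state(); x,y,z=s["eef_pos"]; a=s["eef_rot"][2]; print(x,y,z,a)
zt=z-57.3
u=np.array([np.cos(a),np.sin(a)])
pts=key_pts(x,y,zt,a)+[[x+14*k*u[0],y+14*k*u[1],zt+h] for k in(-1,0,1) for h in (0,8)]
b=.125; U=np.array([np.cos(b),np.sin(b)])
kh=[[547.2+15.5*k*U[0],113.5+15.5*k*U[1],105] for k in(-1,0,1)]
crops("c.png",[("top",275,160,60,60,pts+kh),("side",295,135,60,60,pts+kh)])
E
```

```text
546.8017415900854 112.63511135974838 188.53793495493395 -3.0158143614920427
```

View pics/c.png

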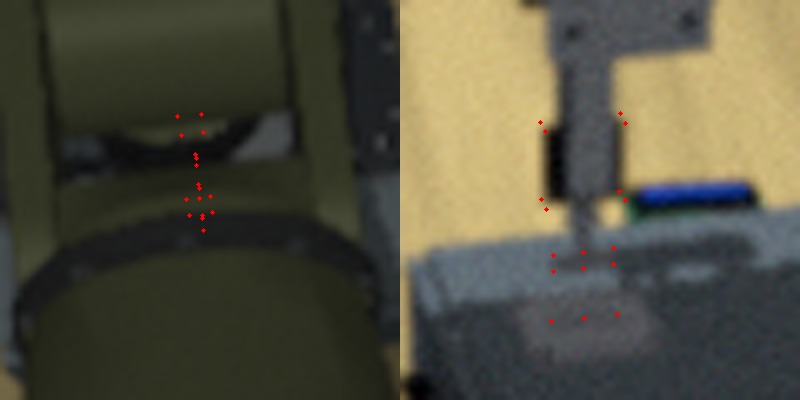

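Call:
arm_command([
  [0,-0.7,0.6,10,0],
  [0,-0.7,0.6,18,0],
  [0,-0.7,0.6,20,0],
  [0,-0.7,0.6,20,0],
  [0,-0.7,0.6,20,0],
])

```text
clock: 8.0
eef_pos: [547.6, 114.3, 168.7]
eef_rot: [3.142, 0.0, -3.014]
wrist_force: [0.5, -0.2, -0.0]
finger_gap: 9.5
finger_force: 40.0
```

```bash
cat > m3.py <<'E'
from h import *
import sys
s=monitor.read_state(); x,y,z=s["eef_pos"]; a=s["eef_rot"][2]; print(x,y,z,a,s["wrist_force"])
u=np.array([np.cos(a),np.sin(a)]); zt=z-57.3
im=np.mean([imaging.camera("side")["img"].astype(float) for _ in range(6)],0); c=imaging.camera("side")
X,Y,W,H=300,145,44,44; k=13
def draw(g,polys):
    o=cv2.resize(g,(W*k,H*k),interpolation=cv2.INTER_CUBIC)
    for P,col in polys:
        q=((proj(c,P)-[X-.5,Y-.5])*k-.5).round().astype(np.int32); cv2.polylines(o,[q],True,col,1)
    return o
g=im[Y:Y+H,X:X+W,::-1]; lo,hi=30,np.percentile(g,80); g=(np.clip((g-lo)/(hi-lo),0,1)**.7*255).astype(np.uint8)
kp=np.array(key_pts(x,y,zt,a)); hb=cv2.convexHull(proj(c,kp).astype(np.float32),returnPoints=False)[:,0]
b=.125;R=np.array([[np.cos(b),-np.sin(b)],[np.sin(b),np.cos(b)]])
kc=np.array([547.4,113.3])
sq=lambda w,h,z:np.c_[np.array([[-w,-h],[w,-h],[w,h],[-w,h]])/2@R.T+kc,np.full(4,z)]
bits=[[x+14*q*u[0],y+14*q*u[1],zt+h] for q,h in((-1,0),(1,0),(1,8),(-1,8))]
cv2.imwrite("pics/"+sys.argv[1],draw(np.ascontiguousarray(g),[(kp[hb],(0,0,255)),(sq(60,60,105),(0,255,0)),(sq(31,9,105),(0,255,255)),(bits,(255,0,255))]))
np.save("side.npy",im)
E
python3 m3.py d.png
```

```text
547.5558799210801 114.27434385393185 168.67000684626112 -3.0144070193646075 [ 0.49654112 -0.19595219 -0.00797851]
```

View pics/d.png

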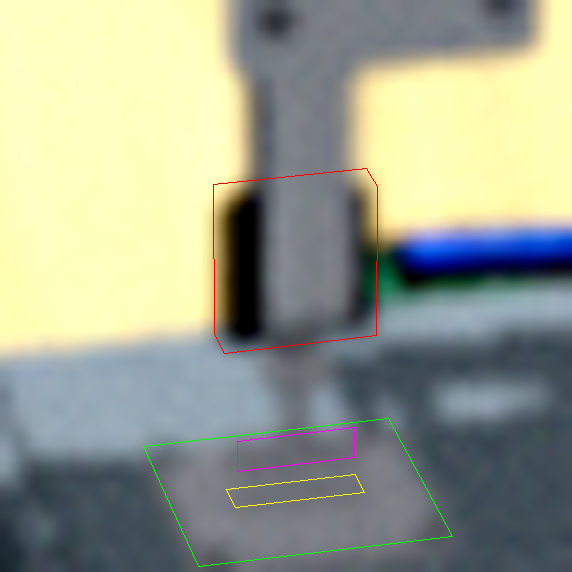

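```bash
python3 - <<'E'
from h import *
im=np.load("side.npy").mean(2)
for v in (159,161,163,165,167,168,169,170,171,172,173,174,175,176,177,178,179): print(v,im[v,313:332].round().astype(int).tolist())
print(im[180:188,313:336].round().astype(int))
E
```

```text
159 [175, 178, 178, 167, 136, 89, 54, 62, 83, 86, 84, 83, 81, 77, 79, 112, 154, 168, 172]
161 [173, 178, 167, 121, 53, 13, 21, 58, 85, 87, 84, 86, 85, 72, 53, 88, 143, 165, 163]
163 [171, 177, 165, 116, 48, 10, 19, 59, 86, 87, 85, 83, 83, 74, 49, 56, 79, 84, 92]
165 [171, 174, 164, 114, 50, 10, 21, 62, 86, 90, 84, 83, 85, 74, 48, 33, 41, 31, 27]
167 [171, 173, 162, 115, 48, 10, 22, 60, 86, 87, 84, 85, 83, 73, 43, 41, 61, 61, 54]
168 [171, 169, 162, 113, 48, 10, 24, 55, 82, 88, 81, 78, 81, 68, 41, 45, 75, 87, 88]
169 [163, 163, 151, 109, 48, 10, 21, 54, 73, 76, 70, 68, 67, 58, 45, 63, 92, 104, 107]
170 [144, 139, 129, 94, 49, 24, 30, 48, 59, 61, 58, 60, 66, 65, 67, 79, 94, 100, 98]
171 [118, 117, 111, 96, 74, 56, 59, 60, 55, 56, 58, 70, 81, 85, 84, 83, 77, 73, 72]
172 [109, 110, 110, 109, 101, 95, 88, 82, 70, 64, 69, 75, 77, 70, 72, 70, 60, 55, 55]
173 [105, 110, 110, 110, 110, 109, 101, 85, 78, 74, 75, 75, 69, 58, 56, 56, 57, 56, 55]
174 [108, 108, 108, 109, 108, 106, 103, 90, 77, 72, 75, 80, 76, 62, 54, 56, 57, 55, 57]
175 [110, 110, 107, 109, 109, 108, 108, 100, 84, 74, 79, 95, 91,
[... 245 characters left out ...]
8, 72, 73, 82, 85, 80, 72, 66, 72, 72, 65]
179 [83, 92, 95, 94, 88, 80, 80, 78, 74, 72, 69, 71, 72, 74, 74, 77, 80, 76, 66]
[[76 82 88 88 79 75 72 72 70 72 72 72 74 75 77 84 85 81 73 62 53 56 57]
 [79 86 86 86 81 78 73 77 75 75 76 77 76 76 80 84 85 85 77 65 59 54 55]
 [82 88 84 85 83 78 77 76 76 75 75 73 76 77 77 83 84 82 82 74 62 58 55]
 [77 85 86 85 82 77 75 75 76 76 76 77 78 77 79 82 85 86 84 80 69 60 58]
 [71 81 86 86 84 81 80 81 82 81 81 83 83 83 82 84 84 85 84 78 67 63 55]
 [67 78 87 87 89 85 85 86 84 85 86 85 84 84 81 84 83 85 80 71 61 63 59]
 [61 73 79 81 80 85 86 86 86 82 85 86 83 84 82 82 80 81 75 66 63 63 61]
 [60 66 71 66 73 80 81 83 82 81 81 81 78 78 75 78 75 72 70 67 65 63 60]]
```

Call:
arm_command([
  [0,0,0,2,0],
  [0,0,0,4,0],
  [0,0,0,5,0],
  [0,0,0,5,0],
  [0,0,0,5,0],
])

```text
clock: 8.98
eef_pos: [547.5, 114.3, 163.5]
eef_rot: [3.142, 0.0, -3.014]
wrist_force: [0.0, 1.2, -0.7]
finger_gap: 9.9
finger_force: 40.0
```

Call:
arm_command([
  [0,0.1,-0.7,0,0],
  [0,0.1,-0.7,0.5,0],
  [0,0.1,-0.7,1,0],
  [0,0.1,-0.7,1.5,0],
  [0,0.1,-0.7,1.5,0],
])

```text
clock: 9.6
eef_pos: [547.5, 113.5, 162.2]
eef_rot: [-3.142, 0.0, -3.014]
wrist_force: [-1.3, -0.9, 3.4]
finger_gap: 10.0
finger_force: 40.0
```

Call:
arm_command([
  [0,0,0,0.4,0],
  [0,0,0,0.8,0],
  [0,0,0,0.8,0],
])

```text
clock: 9.98
eef_pos: [547.7, 113.2, 161.3]
eef_rot: [-3.141, 0.001, -3.014]
wrist_force: [0.9, -2.1, -0.1]
finger_gap: 10.0
finger_force: 40.0
```

Call:
arm_command([
  [0,0,0,0.6,0],
  [0,0,0,1.2,0],
  [0,0,0,1.6,0],
  [0,0,0,1.6,0],
])

```text
clock: 10.48
eef_pos: [547.5, 113.2, 159.4]
eef_rot: [-3.141, -0.0, -3.014]
wrist_force: [1.9, -5.7, 1.3]
finger_gap: 9.6
finger_force: 40.0
```

Call:
arm_command([
  [0,0.1,-0.5,0,0],
  [0,0.1,-1.0,0,0],
  [0,0.1,-1.0,1,0],
  [0,0.1,-1.0,1,0],
])

```text
clock: 10.98
eef_pos: [547.3, 112.7, 158.3]
eef_rot: [3.141, -0.0, -3.014]
wrist_force: [-0.3, -0.3, -1.2]
finger_gap: 9.6
finger_force: 40.0
```

Call:
arm_command([
  [0,0,-0.5,1.5,0],
  [0,0,-0.5,3,0],
  [0,0,-0.5,4.5,0],
  [0,0,-0.5,6,0],
  [0,0,-0.5,7,0],
  [0,0,-0.5,7,0],
])

```text
clock: 11.72
eef_pos: [547.5, 112.0, 151.5]
eef_rot: [-3.142, -0.0, -3.014]
wrist_force: [-0.9, -0.2, 0.2]
finger_gap: 9.8
finger_force: 40.0
```

Call:
arm_command([
  [0,0,0,1,0],
  [0,0,0,2,0],
  [0,0,0,2.8,0],
  [0,0,0,3.4,0],
  [0,0,0,3.4,0],
])

```text
clock: 12.35
eef_pos: [547.5, 112.0, 148.1]
eef_rot: [3.142, -0.0, -3.014]
wrist_force: [-0.6, 0.1, -0.7]
finger_gap: 9.9
finger_force: 40.0
```

Call:
arm_command([
  [0,0,0,0.3,0],
  [0,0,0,0.6,0],
  [0,0,0,0.9,0],
  [0,0,0,0.9,0],
])

```text
clock: 12.85
eef_pos: [547.6, 112.0, 147.5]
eef_rot: [3.142, 0.0, -3.014]
wrist_force: [-0.2, -0.8, 1.9]
finger_gap: 9.6
finger_force: 40.0
```

Call:
arm_command([
  [0,0,0,0.3,0],
  [0,0,0,0.6,0],
  [0,0,0,0.6,0],
  [0,0,0,0.6,0],
])

```text
clock: 13.35
eef_pos: [547.6, 112.1, 147.3]
eef_rot: [-3.142, 0.001, -3.014]
wrist_force: [-3.4, -0.8, 8.9]
finger_gap: 10.1
finger_force: 40.0
```

Call:
arm_command([
  [0,0,0,0,3],
  [0,0,0,0,6],
  [0,0,0,0,9],
  [0,0,0,0,12],
  [0,0,0,0,12],
])

```text
clock: 13.98
eef_pos: [548.0, 112.1, 147.3]
eef_rot: [3.141, 0.002, 3.059]
wrist_force: [0.1, 0.5, 6.5]
finger_gap: 9.8
finger_force: 40.0
```

Call:
arm_command([
  [0,0,0,0,3],
  [0,0,0,0,6],
  [0,0,0,0,9],
  [0,0,0,0,9],
])

```text
clock: 14.48
eef_pos: [547.9, 112.1, 147.2]
eef_rot: [3.141, 0.001, 2.902]
wrist_force: [1.3, -0.0, 5.8]
finger_gap: 9.9
finger_force: 40.0
```

```bash
python3 -c "
from h import *
s=monitor.read_state();print(s['eef_pos'],s['eef_rot'],s['wrist_force'],s['moment'])"
```

```text
[547.94469371 112.13128445 147.21071359] [3.14101249e+00 1.38598361e-03 2.90215998e+00] [ 1.26065726 -0.01598701  5.79032144] [ 0.05730623 -0.18852955 -0.01905397]
```

Call:
arm_command([
  [0,0,0,0,3],
  [0,0,0,0,6],
  [0,0,0,0,9],
  [0,0,0,0,9],
])

```text
clock: 14.98
eef_pos: [547.7, 112.2, 146.9]
eef_rot: [3.141, 0.001, 2.746]
wrist_force: [0.1, 0.9, 2.7]
finger_gap: 9.9
finger_force: 40.0
```

Call:
arm_command([
  [0,0,0,0.4,0],
  [0,0,0,0.8,0],
  [0,0,0,0.8,0],
])

```text
clock: 15.35
eef_pos: [547.2, 111.9, 145.4]
eef_rot: [-3.141, -0.001, 2.746]
wrist_force: [0.5, -0.1, -0.4]
finger_gap: 9.8
finger_force: 40.0
```

Call:
arm_command([
  [0,0,0,0.8,0],
  [0,0,0,1.6,0],
  [0,0,0,2.4,0],
  [0,0,0,2.4,0],
])

```text
clock: 15.85
eef_pos: [547.4, 111.9, 143.3]
eef_rot: [-3.141, -0.0, 2.745]
wrist_force: [-0.4, -3.3, -0.1]
finger_gap: 9.7
finger_force: 40.0
```

Call:
arm_command([
  [0,0,0,0.8,0],
  [0,0,0,1.6,0],
  [0,0,0,2.4,0],
  [0,0,0,3,0],
  [0,0,0,3,0],
])

```text
clock: 16.48
eef_pos: [547.5, 111.9, 140.4]
eef_rot: [-3.141, -0.0, 2.745]
wrist_force: [-2.3, -4.0, 1.6]
finger_gap: 10.3
finger_force: 40.0
```

Call:
arm_command([
  [0,0,-0.4,0.4,0],
  [0,0,-0.4,0.8,0],
  [0,0,-0.4,1.2,0],
  [0,0,-0.4,1.6,0],
  [0,0,-0.4,1.6,0],
])

```text
clock: 17.1
eef_pos: [547.4, 111.7, 138.8]
eef_rot: [3.141, -0.0, 2.745]
wrist_force: [-1.2, -1.5, -0.1]
finger_gap: 9.8
finger_force: 40.0
```

Call:
arm_command([
  [0,0,0,0.4,0],
  [0,0,0,0.7,0],
  [0,0,0,0.7,0],
  [0,0,0,0.7,0],
])

```text
clock: 17.6
eef_pos: [547.4, 111.7, 138.5]
eef_rot: [3.141, 0.0, 2.745]
wrist_force: [-3.1, -1.8, 5.5]
finger_gap: 9.8
finger_force: 40.0
```

Call:
arm_command([
  [0,0,0,-0.3,3],
  [0,0,0,-0.3,7],
  [0,0,0,-0.3,11],
  [0,0,0,-0.3,15],
  [0,0,0,-0.3,19],
  [0,0,0,-0.3,23],
  [0,0,0,-0.3,23],
])

```text
clock: 18.48
eef_pos: [547.1, 111.5, 138.4]
eef_rot: [-3.141, -0.0, 2.344]
wrist_force: [-3.0, -2.0, 4.0]
finger_gap: 9.7
finger_force: 40.0
```

```bash
python3 -c "
from h import *
s=monitor.read_state();print(s['eef_pos'],s['eef_rot'],s['wrist_force'],s['moment'])"
```

```text
[547.13869131 111.47417841 138.42995992] [-3.14078657e+00 -1.63628876e-04  2.34386290e+00] [-3.03973531 -1.96914493  4.00683056] [-0.80306019  0.7393992   0.13137046]
```

Call:
arm_command([
  [0,0,0,0,4],
  [0,0,0,0,8],
  [0,0,0,0,12],
  [0,0,0,0,16],
  [0,0,0,0,20],
  [0,0,0,0,24],
  [0,0,0,0,24],
])

```text
clock: 19.35
eef_pos: [547.1, 111.5, 138.5]
eef_rot: [-3.141, 0.0, 1.925]
wrist_force: [-3.1, -3.4, 5.4]
finger_gap: 9.6
finger_force: 40.0
```

```bash
cat > chk.py <<'E'
from h import *
s=monitor.read_state();print(s['eef_pos'],s['eef_rot'],s['wrist_force'],s['moment'])
for n in ("top","side"):
    c=imaging.camera(n); print(n,[(np.round(q["rect"],1).tolist(),round(q["p"],2)) for q in find_in(c,"drawer_front")[:2]])
E
python3 chk.py
```

```text
[547.14416838 111.46034862 138.46103965] [-3.14083110e+00  1.28536637e-04  1.92502554e+00] [-3.07704906 -3.43236359  5.39710788] [-0.82007929  0.78279795  0.05460493]
top [([309.8, 212.4, 64.3, 13.1], 0.43)]
side [([304.9, 198.9, 22.2, 52.8], 0.58)]
```

Call:
arm_command([
  [0,0,0,0,2],
  [0,0,0,0,4],
  [0,0,0,0,6],
  [0,0,0,0,8],
  [0,0,0,0,8],
  [0,0,0,0,8],
])

```text
clock: 20.3
eef_pos: [547.1, 111.5, 138.5]
eef_rot: [-3.141, 0.0, 1.786]
wrist_force: [-5.0, -3.3, 4.3]
finger_gap: 9.6
finger_force: 40.0
```

```bash
python3 chk.py
```

```text
[547.12582897 111.48635412 138.45031356] [-3.14082539e+00  1.93010396e-04  1.78648168e+00] [-4.99058387 -3.30370347  4.26882298] [-0.77375677  0.8760513   0.12214179]
top [([337.5, 215.1, 9.7, 17.9], 0.44)]
side [([296.0, 202.2, 30.8, 52.0], 0.9), ([331.1, 198.7, 101.5, 68.4], 0.52)]
```

Call:
arm_command([
  [0.35,0,0,0,0],
  [0.35,0,0,0,0],
  [0.35,0,0,0,0],
  [0.35,0,0,0,0],
  [0.35,0,0,-15,0],
  [0.35,0,0,-45,0],
  [0.35,0,0,-95,0],
  [0.35,0,0,-150,0],
  [0.35,0,0,-150,0],
  [0.35,0,0,-150,0],
])

```text
clock: 21.75
eef_pos: [547.1, 111.6, 288.3]
eef_rot: [-3.141, -0.0, 1.785]
wrist_force: [-0.5, -0.2, -0.5]
finger_gap: 33.0
finger_force: 0.0
```

```bash
python3 chk.py; python3 -c "
from h import *
crops('f.png',[('top',255,130,100,100,[]),('side',270,130,100,100,[])])"
```

```text
[547.13538943 111.63759409 288.33630083] [-3.14142815e+00 -3.33344905e-05  1.78524550e+00] [-0.4545937  -0.21599306 -0.54428141] [-0.00285561 -0.13744709  0.0111566 ]
top []
side [([297.0, 200.9, 33.8, 54.1], 0.91)]
```

View pics/f.png

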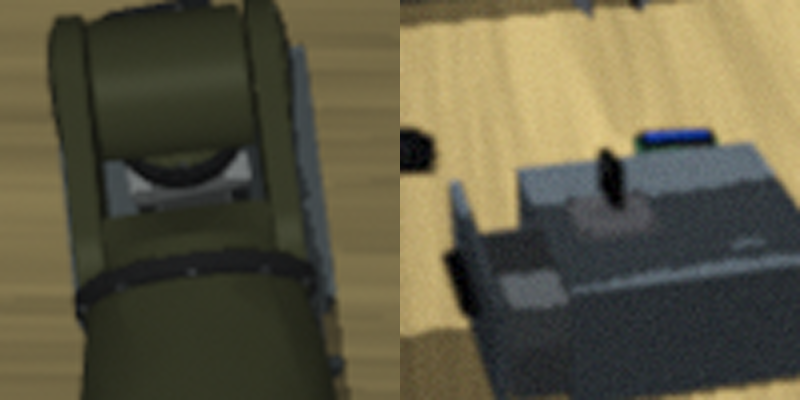

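The side view shows the drawer standing out at about (485, 260). The key's bow is upright and low over the lock plate at about (610, 180), turned edge-on. The gripper is well clear above it, so I'm handing in.

```bash
python3 -c "
from cell import job
print(job.sign_off())"
```

```text
the job is handed in; nothing more can be done
None
```

I handed the job in at about 22 s: the key went fully home, was turned about 85° clockwise and let go, and the drawer has sprung out. Force at the wrist stayed under about 10 N in every reading, and I saw no sign of the mouse, carton or display board being touched; sign-off returned no verdict.

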